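Tip one tomato from the scoop into the fruit bowl

TASK

Pick up the steel measuring scoop by its handle, hold it over the wooden fruit bowl and tilt it little by little until just one of its two tomatoes has dropped into the bowl; then stop and level it. Keep the other tomato in the scoop and set the scoop back upright on the worktop.

Things in the scene. Friction and masses are not known exactly. Their poses are not given: they have to be found in the camera images.
- scoop: Steel measuring scoop, loose, 160 g: deep round cup, mouth 85 mm, foot 69 mm across, 59 mm high, wall 3 mm. Origin: centre of the cup's underside; z up. Level bar handle, 14 mm wide, 12 mm tall, along its own -y, mid-height 52 mm above the origin, 40 to 158 mm from the cup's axis, then a small wire ring. Grip across the width about 100 mm out. Starts upright, handle roughly to the robot's right (-y).
- top_tomato: The upper of two like red tomatoes, 56 x 58 x 62 mm, 100 g (85 to 120), origin at the centre of its underside (it turns with the tomato). It starts in the mouth of the scoop, resting on the other tomato and standing well out above the rim; it rolls out over the lip when the scoop is tilted roughly 40 degrees (30 to 50).
- low_tomato: The lower tomato, same size, weight and origin. It starts lying on its side on the floor of the scoop, wholly inside, and stays in as long as the scoop is tilted less than about 70 degrees.
- bowl: Round bamboo fruit bowl, empty, heavy, does not move. Outside diameter 295 mm, 90 mm high, rim about 20 mm thick, inside diameter about 240 mm, inner floor 42 mm above the worktop. Origin at the centre of its underside, on the worktop.
Mind the look-alikes: they are no part of the job. Leave any blue or yellow look-alike of the top_tomato alone.

How it is judged:
On the way, in this order (a step that is already met when the one before it is completed fails the run):
1. the scoop is lifted with both tomatoes in it (height (world z) of scoop above 0.04 m and distance between top_tomato and scoop below 0.095 m and distance between low_tomato and scoop below 0.08 m), for 0.2 s.
2. one tomato has dropped into the bowl while the scoop is held up and keeps the other (height (world z) of scoop above 0.04 m and ((horizontal distance between top_tomato and bowl below 0.13 m and height (world z) of top_tomato below 0.12 m and distance between low_tomato and scoop below 0.08 m) or (horizontal distance between low_tomato and bowl below 0.13 m and height (world z) of low_tomato below 0.12 m and distance between top_tomato and scoop below 0.08 m))), for 0.1 s.
At the end, for the whole second after the job is handed in: One tomato lies in the fruit bowl (origin within 130 mm of the bowl's axis, 30 to 120 mm high), the other is in the scoop (origin within 80 mm of the scoop's, 45 mm horizontally), and the scoop rests on the worktop (within 10 mm), upright within 0.15 rad (height (world z) of scoop between -0.01 and 0.01 m and angle between scoop's own z axis and vertical below 0.15 rad and linear speed of scoop below 0.03 m/s and ((horizontal distance between top_tomato and bowl below 0.13 m and height (world z) of top_tomato between 0.03 and 0.12 m and distance between low_tomato and scoop below 0.08 m and horizontal distance between low_tomato and scoop below 0.045 m) or (horizontal distance between low_tomato and bowl below 0.13 m and height (world z) of low_tomato between 0.03 and 0.12 m and distance between top_tomato and scoop below 0.08 m and horizontal distance between top_tomato and scoop below 0.045 m))); the robot touches nothing.
It fails at once if both tomatoes have left the scoop (distance between each of top_tomato, low_tomato and scoop above 0.11 m).
It also fails if it takes over 67 s, if anything falls off the work surface, if the arm or the gripper's body presses on something with over 40 N, if the wrist force passes 120 N, or if a joint passes its speed limit or range.

ROBOT

A 6-joint arm with a two-finger parallel gripper is mounted at the origin on the work surface; the furniture and walls round the work are solid. World frame = base frame: x ahead of the robot, y to its left, z up, the work surface at z = 0. Lengths are in m, angles in rad, forces in N, time in s.
With the tool pointing down it reaches from about 0.325 to 0.75 m from the base axis. Payload 7.6 kg.
Tool frame: the origin (TCP) lies midway between the tips of the shut fingers; the grasp point (between the pads) lies 19 mm behind it (r.pinch_z is the distance from the TCP to the grasp point, in m); z points along the fingers, y is the line along which they close (so a half turn about z gives the same grasp; the last joint's range is limited). The gripper opens to 85 mm and grips with 20 to 120 N. Pads are 22 mm wide; open, the fingers measure 114 mm over their backs; the gripper's body (76 mm by 85 mm) begins 54 mm behind the grasp point. The pads swing forward as they close: fully open they stand 13 mm farther back than shut.
Start: joints at [-1.373, 0.052, 1.401, -0, 1.689, -0.07], TCP at [0.139, -0.506, 0.203] pointing down, gripper open.
Joint ranges: [-2.9, 2.9], [-0.91, 2.17], [0.12, 2.37], [-1.06, 4.2], [0.26, 2.73], [-2.93, 2.93]. Speed limits (rad/s): [2.57, 2.57, 3.01, 3.14, 3.14, 3.14].

INTERFACE

Orientations are given as a unit quaternion [x, y, z, w].
In Python, from station import r gives the robot as it stands.
- The arm moves only by the shell command python3 -m crank 'ROWS' [OPENING] [FORCE]. ROWS is JSON, a list of rows, each an object of numbers: "x", "y", "z": the shift along the tool's x, y, z in mm; "spin": the turn about the tool's z in rad. In form: [{"x": .., "y": .., "z": .., "spin": ..}, ...]. A call has 1 to 20 rows; each row shifts and turns the commanded pose from where the row before left it, along the tool's axes as they then stand; what a row does not reach is not made up. A row lasts 1/8 s, in which the tool goes at most 62.5 mm and 10.7 degrees, less where a joint would pass 70% of its speed; a pose out of reach is approached as far as the arm can. A call is refused whole if a number of a shift passes 62.5 or a number of a turn 0.188, either way. A call with a gripper value outside its range is refused whole. OPENING is the finger opening in mm, from 0 to 85.4, set as the call begins (- or left out, the last holds). The fingers move at their own pace and stop on an object; FORCE is the grip in N (left out, the last holds). Time passes only in rows, so rows that do not move let the fingers close. It gives the time, the measured TCP pose, the force, the opening and the grip force at its end, in the units of the state.
- r.sense(): the state, without advancing time (a new reading comes with each control period).
- r.get_image(name): name is "scene" or "top" or "wrist"; returns a dict with "image" (400x640x3 uint8, red, green, blue), "fx", "fy", "cx", "cy" (pixels), "cam_to_world" (4x4, takes a point from camera to world coordinates); the wrist camera has in their place "hand_eye" (4x4, takes a point from camera to tool coordinates, whose origin is the TCP and whose axes are the flange's). Camera axes: x right, y up, looking along -z (the intrinsics and any distortion apply to the point x, -y, -z); pixel columns grow to the right and rows downward; lengths in m; the calibration is good to about 2 mm. A picture is of the moment at which its call begins: read the wrist's pose just before it. There is no depth.
- r.sign_off(): hands the job in; it is judged then, once.
Trained networks look in a picture, given as the dict that the camera call returned (one of the last four; its "shot" number tells which), for a name from the list of things; names that differ only in an ending like _2 or _b are one class to them, and where a whole thing is asked for, a point or a joint stands for the part that bears it (a point fixed in the world has none). Each returns a list of dicts, best first, with "score" (0 to 1); they miss things now and then, are a little off and sometimes report something else, mostly with a low value. They report only what shows in the picture. A call takes as long as a camera call. They do not tell look-alikes from the thing itself.
- r.look_for(picture, query): "rect" ([centre column, centre row, width, height] in pixels, round what is visible of it).
The state is a dict: "t": time; "joint_pos": joint angles; "dq": joint speeds; "tau": joint torques, N m; "tcp_pos": TCP position; "eef_rot": TCP orientation; "wrist_force": force on the tool from outside, world axes, zero at the start; "moment": the same for the moment, N m; "width": opening from 0.0 (shut) to 1.0 (fully open); "grasp_force": force on a finger pad.
Only numpy, scipy, OpenCV 4.12 (cv2) and the standard library are available. Lean on these libraries where they do the work, as an engineer would, in place of code of your own. Each camera call takes 0.05 s, during which the arm holds its last target. There are 200 camera calls.

## Working session

There is one attempt and no reset: what is moved stays moved. The work goes in short steps, Python scripts to look and compute and a shell command to move; the robot and the scene stay as the last step left them, time stands still between calls to the robot, and variables do not carry over. Pictures are saved under pics/ and viewed, at most 10 in all, crops included, and the job is handed in when it is done.

```bash
mkdir -p pics; ls
cat > h.py <<'E'
import numpy as np, cv2
from station import r
def ray(p,u,v):
    M=np.array(p["cam_to_world"]); d=M[:3,:3]@np.array([(u-p["cx"])/p["fx"],-(v-p["cy"])/p["fy"],-1]); return M[:3,3],d
def at(p,u,v,z):
    o,d=ray(p,u,v); return o+d*(z-o[2])/d[2]
E
python3 - <<'E'
from h import *
s=r.sense();print(s)
for n in ("scene","top"):
    p=r.get_image(n);print(n,[k for k in p if k!='image'],p['fx'],p['cx'],p['cy'],np.round(p['cam_to_world'],3).tolist())
    cv2.imwrite(f"pics/{n}0.png",p["image"][:,:,::-1])
    for q in("scoop","top_tomato","bowl"):
        for d in r.look_for(p,q): print(q,d)
E
```

```text
pics
{'t': 0.0, 'joint_pos': array([-1.37329225e+00,  5.28482144e-02,  1.40175457e+00,  1.96892951e-05,
        1.68859285e+00, -7.03190153e-02]), 'dq': array([ 1.74461836e-04,  8.04917400e-04, -6.40481252e-04, -7.63537447e-05,
       -2.83671966e-04, -1.83744607e-03]), 'tau': array([-3.29535151e-04, -3.81668508e+01, -3.60188735e+01, -1.31188040e-04,
        6.23570595e-03, -7.40107879e-06]), 'tcp_pos': array([ 0.13888107, -0.50593112,  0.20175141]), 'eef_rot': array([ 9.91046768e-01,  1.33512777e-01, -4.11769047e-05, -8.00492195e-04]), 'wrist_force': array([-0.56001   , -0.57533698, -0.30876995]), 'moment': array([-0.00276107,  0.04147301,  0.02178212]), 'grasp_force': 0.0, 'width': 0.9988171129218465}
scene ['fx', 'fy', 'cx', 'cy', 'cam_to_world', 'shot'] 441.4080486265872 319.2872334081271 200.19951148344936 [[-0.658, 0.476, -0.584, -0.124], [-0.753, -0.395, 0.527, 0.489], [0.02, 0.786, 0.618, 0.64], [0.0, 0.0, 0.0, 1.0]]
top_tomato {'rect': [376.1, 158.7, 24.6, 27.7], 'score': 0.78}
bowl {'rect': [285.9, 256.9, 160.5, 136.8], 'score': 0.69}
top ['fx', 'fy', 'cx', 'cy', 'cam_to_world', 'shot'] 423.02635621014696 330.0265867714278 199.114329368242 [[0.029, 0.993, -0.116, 0.276], [-0.999, 0.024, -0.039, -0.027], [-0.036, 0.117, 0.992, 0.976], [0.0, 0.0, 0.0, 1.0]]
scoop {'rect': [451.1, 169.7, 105.5, 38.3], 'score': 0.85}
top_tomato {'rect': [394.2, 224.6, 27.4, 27.9], 'score': 0.96}
top_tomato {'rect': [459.1, 221.4, 26.3, 27.3], 'score': 0.77}
top_tomato {'rect': [424.1, 178.1, 30.6, 28.1], 'score': 0.67}
bowl {'rect': [274.0, 206.0, 139.7, 143.6], 'score': 0.66}
bowl {'rect': [446.5, 169.5, 96.3, 37.8], 'score': 0.18}
```

View pics/top0.png

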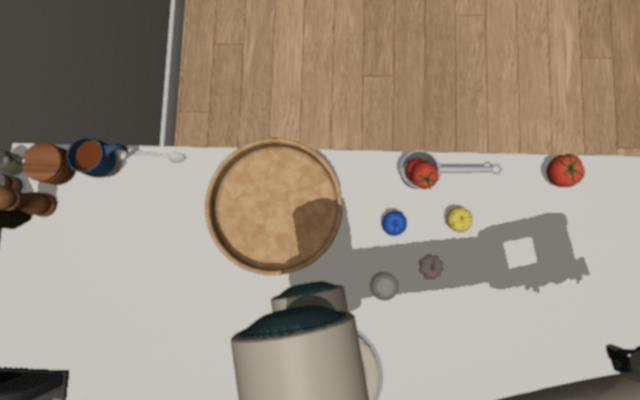

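View pics/scene0.png

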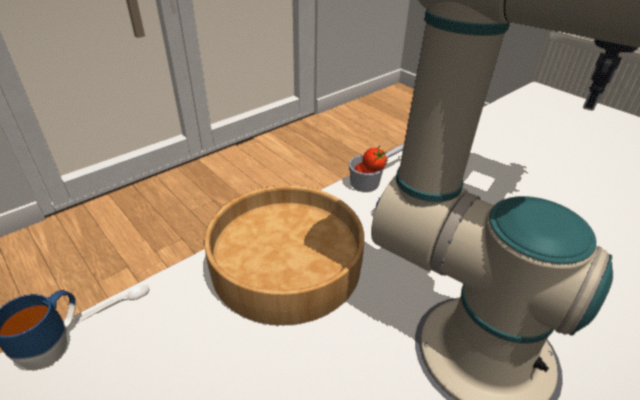

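The top view shows the bowl at (274,206) and the scoop's cup at (418,170). Its handle runs to about (497,169), with the upper tomato at (424,175). The blue (394,223) and yellow (459,220) look-alikes stand nearby.

Run:
```python
from h import *
p=r.get_image("top")
for n,u,v,z in [("cup mouth",418,169,.059),("h in",440,168.5,.052),("h out",485,168.5,.052),("ring",497,169,.052),("bowl",273.5,206,.09),("blue",394,223,.03),("yel",460,220,.03),("edge",350,150,0),("topt",424,175,.09)]: print(n,np.round(at(p,u,v,z),4))
im=p["image"][135:205,380:520];cv2.imwrite("pics/c1.png",cv2.resize(im[:,:,::-1],(800,400),interpolation=cv2.INTER_CUBIC))
```

```text
cup mouth [ 0.4549 -0.182   0.059 ]
h in [ 0.4585 -0.2313  0.052 ]
h out [ 0.4606 -0.329   0.052 ]
ring [ 0.4601 -0.355   0.052 ]
bowl [0.3626 0.1266 0.09  ]
blue [ 0.3372 -0.1344  0.03  ]
yel [ 0.3478 -0.2799  0.03  ]
edge [ 0.5083 -0.0328  0.    ]
topt [ 0.4363 -0.1894  0.09  ]
```

View pics/c1.png

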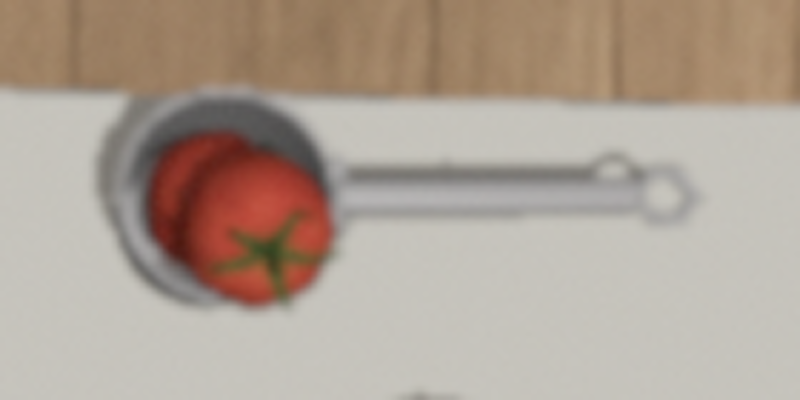

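The crop shows the cup mouth centred near (419,169.7). The handle lies level along row 169, with the bar ending at column 493, so the grasp point is about (0.458, -0.285, 0.052).

```bash
python3 -m crank '[{"x":40,"y":-14},{"x":40,"y":-14},{"x":40,"y":-14},{"x":40,"y":-14},{"x":40,"y":-14},{"x":40,"y":-14},{"x":40,"y":-14},{"x":40,"y":-14},{"x":40,"y":-14},{"spin":-0.165},{"spin":-0.165},{"spin":-0.165},{"spin":-0.165},{"spin":-0.165},{"spin":-0.165},{"spin":-0.165},{"spin":-0.165},{}]' 85
cat >> h.py <<'E'
from scipy.spatial.transform import Rotation as R
def st():
    s=r.sense();A=R.from_quat(s["eef_rot"]).as_matrix();return s,np.array(s["tcp_pos"]),A
E
python3 - <<'E'
from h import *
s,t,A=st();print(t,A.round(4).tolist(),s['t'],s['joint_pos'].round(2))
print((A.T@(np.array([.458,-.285,.032])-t)*1000).round(1))
p=r.get_image("wrist");cv2.imwrite("pics/w1.png",p["image"][:,:,::-1])
E
```

```text
[ 0.13891337 -0.50627961  0.20255709] [[0.9644, 0.2645, -0.0], [0.2645, -0.9644, 0.0], [-0.0, -0.0001, -1.0]] 0.45 [-1.37  0.05  1.4  -0.    1.69 -0.07]
[ 366.3 -129.   170.6]$[0]: bad value
```

View pics/w1.png

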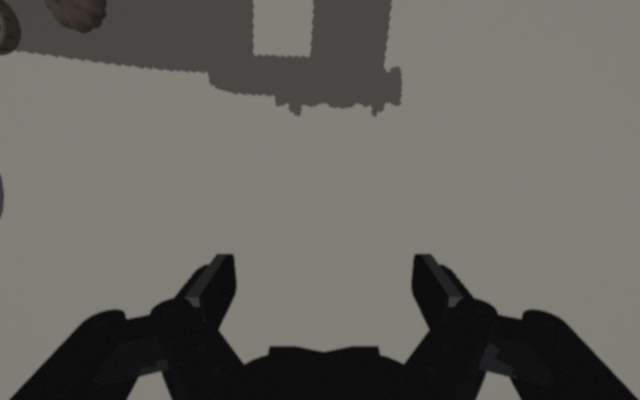

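The wrist view shows only bare worktop and the arm's shadow, so nothing has moved. The row was probably refused because it needs all four keys.

```bash
python3 -m crank '[{"x":40,"y":-14,"z":0,"spin":0},{"x":40,"y":-14,"z":0,"spin":0},{"x":40,"y":-14,"z":0,"spin":0},{"x":40,"y":-14,"z":0,"spin":0},{"x":40,"y":-14,"z":0,"spin":0},{"x":40,"y":-14,"z":0,"spin":0},{"x":40,"y":-14,"z":0,"spin":0},{"x":40,"y":-14,"z":0,"spin":0},{"x":46,"y":-17,"z":0,"spin":0},{"x":0,"y":0,"z":0,"spin":-0.165},{"x":0,"y":0,"z":0,"spin":-0.165},{"x":0,"y":0,"z":0,"spin":-0.165},{"x":0,"y":0,"z":0,"spin":-0.165},{"x":0,"y":0,"z":0,"spin":-0.165},{"x":0,"y":0,"z":0,"spin":-0.165},{"x":0,"y":0,"z":0,"spin":-0.165},{"x":0,"y":0,"z":0,"spin":-0.165},{"x":0,"y":0,"z":0,"spin":0}]' 85
python3 - <<'E'
from h import *
s,t,A=st();print(t,A.round(4).tolist(),s['t'],s['joint_pos'].round(2))
print((A.T@(np.array([.458,-.285,.032])-t)*1000).round(1))
p=r.get_image("wrist");cv2.imwrite("pics/w2.png",p["image"][:,:,::-1])
M=np.array(p["hand_eye"])
W=np.eye(4);W[:3,:3]=A;W[:3,3]=t
C=W@M
for y in (-.24,-.285,-.33):
    q=np.linalg.inv(C)@np.array([.458,y,.058,1]);print((p["cx"]+p["fx"]*q[0]/-q[2]).round(1),(p["cy"]-p["fy"]*q[1]/-q[2]).round(1))
E
```

```text
t: 2.75
tcp_pos: [0.4578, -0.2851, 0.2026]
eef_rot: [0.702, 0.713, -0.0, 0.0]
wrist_force: [0.8, 0.5, 0.1]
width: 0.996
grasp_force: 0.0
[ 0.45775663 -0.28505886  0.2026153 ] [[-0.0155, 0.9999, 0.0], [0.9999, 0.0155, -0.0001], [-0.0001, 0.0, -1.0]] 2.75 [-0.63  0.09  1.36 -0.    1.69 -0.64]
[1.000e-01 2.000e-01 1.706e+02]
325.1 139.5
324.3 182.0
323.7 221.2
```

View pics/w2.png

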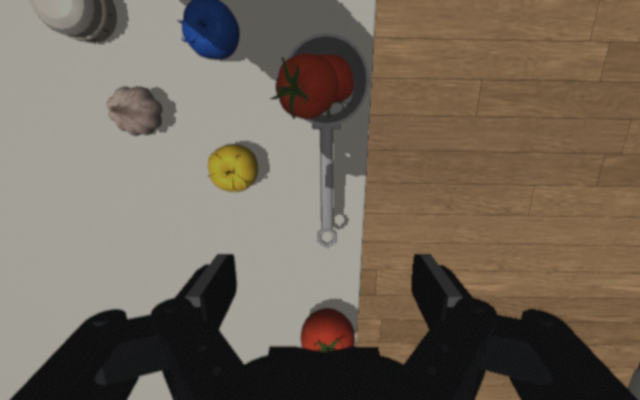

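The wrist view shows the handle at columns 326–329 (rows 130–235), about 3 px right of my estimate, so I'll shift +2 mm and descend.

```bash
python3 -m crank '[{"x":0,"y":2,"z":30,"spin":0},{"x":0,"y":0,"z":30,"spin":0},{"x":0,"y":0,"z":30,"spin":0},{"x":0,"y":0,"z":30,"spin":0},{"x":0,"y":0,"z":25,"spin":0},{"x":0,"y":0,"z":15,"spin":0},{"x":0,"y":0,"z":11,"spin":0},{"x":0,"y":0,"z":0,"spin":0}]' 60
python3 -m crank '[{"x":0,"y":0,"z":0,"spin":0},{"x":0,"y":0,"z":0,"spin":0},{"x":0,"y":0,"z":0,"spin":0},{"x":0,"y":0,"z":0,"spin":0},{"x":0,"y":0,"z":0,"spin":0},{"x":0,"y":0,"z":0,"spin":0},{"x":0,"y":0,"z":0,"spin":0},{"x":0,"y":0,"z":0,"spin":0}]' 0 100
```

```text
t: 3.8
tcp_pos: [0.4596, -0.2849, 0.0313]
eef_rot: [0.701, 0.713, -0.0, -0.0]
wrist_force: [0.3, 0.8, -1.2]
width: 0.707
grasp_force: 0.0
t: 4.8
tcp_pos: [0.4598, -0.285, 0.0316]
eef_rot: [0.701, 0.713, -0.0, 0.0]
wrist_force: [-0.3, 0.2, 0.2]
width: 0.002
grasp_force: 0.0
```

Run:
```python
from h import *
p=r.get_image("wrist");cv2.imwrite("pics/w3.png",p["image"][:,:,::-1])
p=r.get_image("top");cv2.imwrite("pics/t3.png",p["image"][:,:,::-1])
for d in r.look_for(p,"scoop"): print(d)
```

```text
{'rect': [419.2, 168.1, 47.7, 40.6], 'score': 0.82}
```

View pics/w3.png

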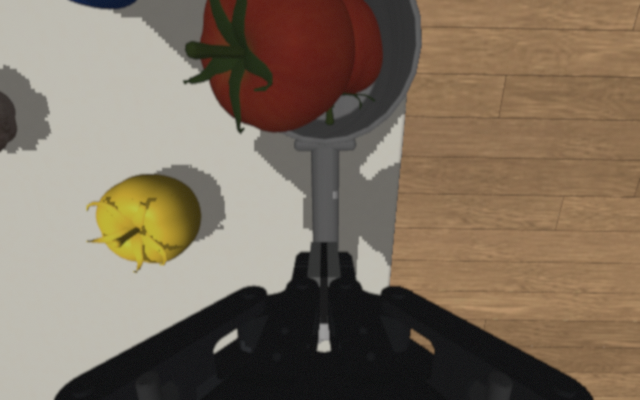

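The wrist view shows the fingers shut at (325,245–350), with the handle entering above them. I need to check whether they are below, above or around it.

Run:
```python
from h import *
s,t,A=st();p=r.get_image("wrist");M=np.array(p["hand_eye"]);print(M.round(3).tolist(),r.pinch_z,s['width'],s['grasp_force'])
Mi=np.linalg.inv(M)
def pr(x,y,z):
    q=Mi@np.array([x,y,z,1]);return (round(p["cx"]+p["fx"]*q[0]/-q[2]),round(p["cy"]-p["fy"]*q[1]/-q[2]))
for c in [(0,0,0),(0,0,-.019),(.011,0,0),(.011,0,-.019),(-.011,0,-.019),(.04,-.007,-.026),(.04,.007,-.026)]: print(c,pr(*c))
# level of handle from its apparent width
for zz in (-.026,0,.02): print(zz,pr(.04,.007,zz)[0]-pr(.04,-.007,zz)[0],pr(.057,0,zz), pr(.06,-.007,zz)[0]-pr(.06,.007,zz)[0])
im=p["image"][120:360,240:410];cv2.imwrite("pics/w4.png",cv2.resize(im[:,:,::-1],None,fx=2.5,fy=2.5))
```

```text
[[-0.0, 0.957, 0.291, 0.075], [1.0, 0.0, -0.001, -0.001], [-0.001, 0.291, -0.957, -0.172], [0.0, 0.0, 0.0, 1.0]] 0.0187 0.00132439768072509 0.0
(0, 0, 0) (325, 236)
(0, 0, -0.019) (325, 250)
(0.011, 0, 0) (325, 219)
(0.011, 0, -0.019) (325, 231)
(-0.011, 0, -0.019) (325, 267)
(0.04, -0.007, -0.026) (311, 183)
(0.04, 0.007, -0.026) (339, 183)
-0.026 28 (325, 148) -29
0 24 (325, 142) -25
0.02 22 (325, 139) -22
```

View pics/w4.png

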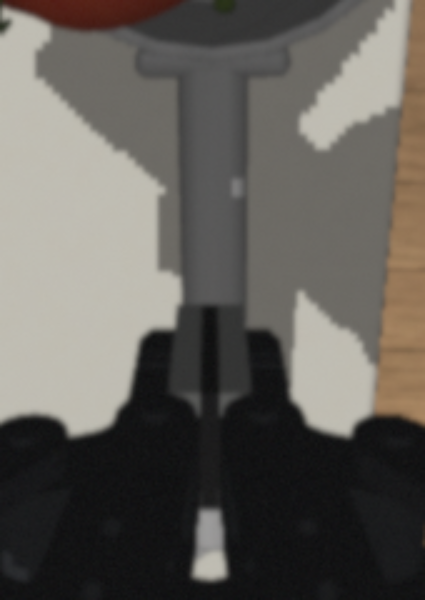

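The picture shows the handle running down to the fingertips at image row 242, and the readings say the fingers are fully shut. I'll reopen and measure where the handle lies between the pads.

```bash
python3 -m crank '[{"x":0,"y":0,"z":0,"spin":0},{"x":0,"y":0,"z":0,"spin":0},{"x":0,"y":0,"z":0,"spin":0},{"x":0,"y":0,"z":0,"spin":0},{"x":0,"y":0,"z":0,"spin":0}]' 60 20
python3 - <<'E'
from h import *
p=r.get_image("wrist");cv2.imwrite("pics/w5.png",p["image"][:,:,::-1])
g=p["image"].mean(2).astype(int)
for row in range(160,360,20): print(row,g[row,270:382:4])
E
```

```text
t: 5.62
tcp_pos: [0.4598, -0.285, 0.0316]
eef_rot: [0.701, 0.713, -0.0, 0.0]
wrist_force: [-0.5, -0.2, -0.4]
width: 0.7
grasp_force: 0.0
160 [105 105 105 104 104 105 105 104 105 104  94  75  85  87  87  88  79  74
 105 105 105 103 105 106 135 186 185 186]
180 [185 185 185 185 150 137 104 104 104 105  98  75  85  88  89  88  79  73
 105 105 105 104 106 104 120 125 105 104]
200 [185 186 185 186 185 109 104 104 105 105 103  72  85  89  88  87  82  80
 105 105 105 105 104 104 104 105 105 104]
220 [184 185 186 185 185 110 103 104 104 104 102  72  85  87  89  87  80  77
 104 105 104 105 105 104 105 105 104 105]
240 [186 186 185 186 185 186 185 185 185 186 184  75  84  87  89  87  81  81
 105 104 105 105 135 174 116 105 104 105]
260 [185 186 185 185 185 185 185 185 185 186 185  83  82  88  87  86  80  81
 105 104 105 106 180 186 185 185 186 185]
280 [185 185 186 185 185 185 184 185 185 184 184 121 121 101  99  96 103  87
 104 105 104 110 186 186 185 185 185 185]
300 [185 185 185 185 186 184 185 185 186 185 185 127 151 158 151 146 124 112
 176 186 184 144 105 135 185 185 185 185]
320 [185 185 185 185 185 185 185 185 186 185 184 140 146 156 151 147 123 149
 185 185 185 184 185 185 185 185 185 184]
340 [185 185 185 184 186 184 185 184 185 181 102 129 149 141 160 147 135 111
  87 183 185 185 185 184 185 186 185 186]
```

View pics/w5.png

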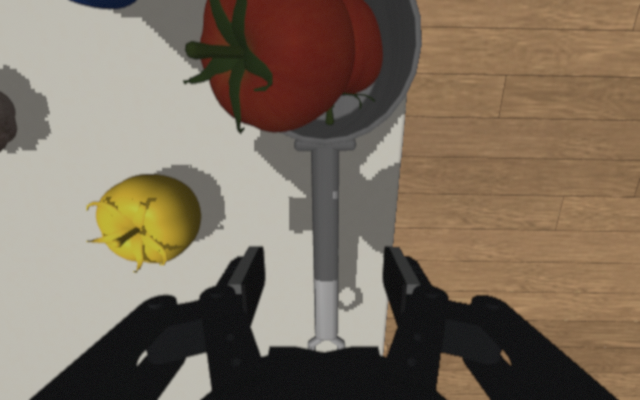

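The reopened view shows the handle centred between the pads (cols 314–340, ring at row 345), and the pad tips (262,247) and (384,247) project well above it. The pads shut above the bar, so I'll go about 26 mm lower, which clears the table either way.

```bash
python3 -m crank '[{"x":0,"y":0,"z":5,"spin":0},{"x":0,"y":0,"z":5,"spin":0},{"x":0,"y":0,"z":5,"spin":0},{"x":0,"y":0,"z":5,"spin":0},{"x":0,"y":0,"z":5,"spin":0},{"x":0,"y":0,"z":1,"spin":0},{"x":0,"y":0,"z":0,"spin":0}]' 60 20
python3 -m crank '[{"x":0,"y":0,"z":0,"spin":0},{"x":0,"y":0,"z":0,"spin":0},{"x":0,"y":0,"z":0,"spin":0},{"x":0,"y":0,"z":0,"spin":0},{"x":0,"y":0,"z":0,"spin":0},{"x":0,"y":0,"z":0,"spin":0},{"x":0,"y":0,"z":0,"spin":0}]' 0 40
```

```text
t: 6.55
tcp_pos: [0.4598, -0.2851, 0.0056]
eef_rot: [0.701, 0.713, -0.0, 0.0]
wrist_force: [-0.6, 0.3, 0.1]
width: 0.704
grasp_force: 0.0
t: 7.42
tcp_pos: [0.4599, -0.2852, 0.0058]
eef_rot: [0.701, 0.713, -0.0, 0.0]
wrist_force: [-0.6, -1.3, 2.5]
width: 0.152
grasp_force: 40.5
```

Gripped: 13 mm at 40 N. I'll firm up the grip and lift gently.

```bash
python3 -m crank '[{"x":0,"y":0,"z":0,"spin":0},{"x":0,"y":0,"z":0,"spin":0},{"x":0,"y":0,"z":-4,"spin":0},{"x":0,"y":0,"z":-8,"spin":0},{"x":0,"y":0,"z":-8,"spin":0},{"x":0,"y":0,"z":-10,"spin":0},{"x":0,"y":0,"z":-10,"spin":0},{"x":0,"y":0,"z":-10,"spin":0},{"x":0,"y":0,"z":-10,"spin":0},{"x":0,"y":0,"z":-10,"spin":0},{"x":0,"y":0,"z":-10,"spin":0},{"x":0,"y":0,"z":-10,"spin":0},{"x":0,"y":0,"z":-10,"spin":0},{"x":0,"y":0,"z":0,"spin":0},{"x":0,"y":0,"z":0,"spin":0}]' 0 120
python3 - <<'E'
from h import *
s,t,A=st();print(s['moment'],s['joint_pos'].round(2))
p=r.get_image("wrist");a=p["image"];q=r.get_image("scene")
b=cv2.imread("pics/w5.png")[:,:,::-1]
o=np.hstack([a[:, 180:480],cv2.resize(q["image"][100:260,280:480],(500,400))])
cv2.imwrite("pics/w6.png",o[:,:,::-1])
for d in r.look_for(q,"scoop")+r.look_for(q,"top_tomato"):print(d)
E
```

```text
t: 9.3
tcp_pos: [0.4596, -0.2849, 0.1052]
eef_rot: [0.701, 0.713, -0.0, -0.0]
wrist_force: [0.4, 0.4, -3.9]
width: 0.136
grasp_force: 117.3
[-0.32513892 -0.0238086  -0.04305657] [-0.62  0.15  1.49 -0.    1.5  -0.64]
{'rect': [370.1, 139.0, 35.4, 36.4], 'score': 0.71}
{'rect': [284.6, 255.8, 158.2, 142.5], 'score': 0.27}
{'rect': [380.6, 122.4, 21.7, 25.0], 'score': 0.92}
{'rect': [285.9, 256.9, 158.8, 139.7], 'score': 0.42}
```

View pics/w6.png

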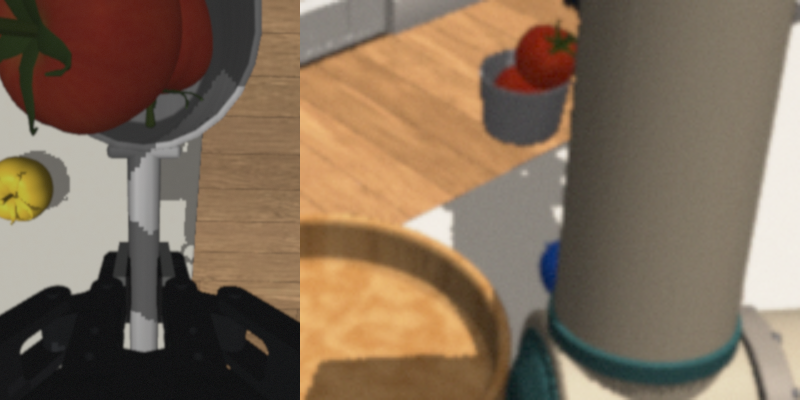

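Lifted level with both tomatoes inside: the cup is clear of the table in both views, and the wrist moment is 0.33 Nm. Rows can't tilt the tool, but the scoop's weight can pivot it in the pads if I ease the grip a little at a time. I'll move over the bowl first.

```bash
python3 -m crank '[{"x":5,"y":-1.5,"z":-2,"spin":0},{"x":10,"y":-3,"z":-4,"spin":0},{"x":15,"y":-4.5,"z":-6,"spin":0},{"x":18,"y":-5.6,"z":-6,"spin":0},{"x":18,"y":-5.6,"z":-6,"spin":0},{"x":18,"y":-5.6,"z":-6,"spin":0},{"x":18,"y":-5.6,"z":-4,"spin":0},{"x":18,"y":-5.6,"z":-4,"spin":0},{"x":18,"y":-5.6,"z":0,"spin":0},{"x":18,"y":-5.6,"z":0,"spin":0},{"x":18,"y":-5.6,"z":0,"spin":0},{"x":18,"y":-5.6,"z":0,"spin":0},{"x":18,"y":-5.6,"z":0,"spin":0},{"x":18,"y":-5.6,"z":0,"spin":0},{"x":18,"y":-5.6,"z":0,"spin":0},{"x":18,"y":-5.6,"z":0,"spin":0},{"x":18,"y":-5.6,"z":0,"spin":0},{"x":10,"y":-3,"z":0,"spin":0},{"x":6,"y":-2,"z":0,"spin":0},{"x":0,"y":0,"z":0,"spin":0}]' 0 120
cat > m.py <<'E'
from h import *
import sys
S=[];P=[]
for n in ("scene","top","wrist"):
    p=r.get_image(n);cv2.imwrite(f"pics/{sys.argv[1]}_{n}.png",p["image"][:,:,::-1])
    S.append(r.sense())
    if len(sys.argv)>2:
        for q in ("top_tomato","scoop"): print(n,q,[(d["rect"],d["score"]) for d in r.look_for(p,q)][:4])
print("F",np.mean([s["wrist_force"] for s in S],0).round(2),"M",np.mean([s["moment"] for s in S],0).round(3),"grip",S[-1]["grasp_force"],"t",S[-1]["t"])
E
python3 m.py a 1
```

```text
t: 12.0
tcp_pos: [0.3623, 0.0115, 0.1436]
eef_rot: [0.701, 0.713, -0.0, 0.0]
wrist_force: [0.3, -0.1, -2.9]
width: 0.137
grasp_force: 117.3
scene top_tomato [([424.9, 180.5, 21.0, 25.8], 0.82), ([304.7, 176.6, 32.4, 34.9], 0.8), ([389.0, 206.9, 24.3, 29.0], 0.57)]
scene scoop [([318.2, 184.8, 91.5, 74.3], 0.94)]
top top_tomato [([459.9, 221.8, 28.5, 29.5], 0.98), ([393.5, 225.4, 27.2, 29.4], 0.82), ([285.8, 217.9, 7.4, 11.6], 0.36)]
top scoop [([300.5, 202.6, 100.7, 32.4], 0.62)]
wrist top_tomato [([249.0, 67.0, 234.7, 134.1], 0.69), ([308.1, 331.6, 5.6, 12.3], 0.58)]
wrist scoop [([356.2, 175.8, 173.8, 351.5], 0.57)]
F [ 0.33  0.5  -3.43] M [-0.335 -0.064 -0.008] grip 117.30786323547363 t 12.35
```

```bash
Z='{"x":0,"y":0,"z":0,"spin":0}'; for s in 1; do python3 -m crank '[{"x":0,"y":0,"z":0,"spin":0},{"x":0,"y":0,"z":0,"spin":0}]' 0 80; python3 m.py b80; done
python3 -m crank '[{"x":0,"y":0,"z":0,"spin":0},{"x":0,"y":0,"z":0,"spin":0}]' 0 60 | grep grasp; python3 m.py b60
python3 - <<'E'
import cv2,numpy as np
for a in ("b80","b60"):
    A=cv2.imread("pics/a_scene.png").astype(int);B=cv2.imread(f"pics/{a}_scene.png").astype(int);print(a,(abs(A-B).max(2)[100:260,250:380]>30).sum())
E
```

```text
t: 12.7
tcp_pos: [0.3623, 0.0113, 0.1436]
eef_rot: [0.701, 0.713, -0.0, 0.0]
wrist_force: [0.1, 0.1, -4.0]
width: 0.133
grasp_force: 117.3
F [-0.09  0.4  -3.52] M [-0.324 -0.045 -0.01 ] grip 117.29643702507019 t 12.85
grasp_force: 117.3
F [ 0.04  0.39 -3.66] M [-0.348  0.002  0.006] grip 117.29768872261047 t 13.25
b80 28
b60 21
```

The force setting doesn't ease an existing grip. I'll ease it through the opening instead, since the squeeze compliance is about 50 N/mm.

```bash
python3 -m crank '[{"x":0,"y":0,"z":0,"spin":0},{"x":0,"y":0,"z":0,"spin":0}]' 11.8 60|tail -2; python3 m.py b3
python3 -m crank '[{"x":0,"y":0,"z":0,"spin":0},{"x":0,"y":0,"z":0,"spin":0}]' 12.2 60|tail -2; python3 m.py b4
```

```text
width: 0.144
grasp_force: 89.0
F [-0.2  -0.25 -3.91] M [-0.325 -0.052  0.002] grip 89.01175618171692 t 13.65
width: 0.146
grasp_force: 73.0
F [-0.4  -0.03 -3.71] M [-0.325 -0.039 -0.003] grip 73.01445722579956 t 14.05
```

```bash
python3 -m crank '[{"x":0,"y":0,"z":0,"spin":0},{"x":0,"y":0,"z":0,"spin":0}]' 12.6 60|tail -2; python3 m.py b5
python3 -m crank '[{"x":0,"y":0,"z":0,"spin":0},{"x":0,"y":0,"z":0,"spin":0}]' 12.9 60|tail -2; python3 m.py b6
python3 - <<'E'
import cv2,numpy as np
for a in ("b4","b5","b6"):
    for n in ("scene","wrist"):
        A=cv2.imread(f"pics/a_{n}.png").astype(int);B=cv2.imread(f"pics/{a}_{n}.png").astype(int);print(a,n,(abs(A-B).max(2)>30).sum())
E
```

```text
width: 0.151
grasp_force: 56.9
F [-0.07 -0.22 -3.46] M [-0.331 -0.012  0.002] grip 56.901665925979614 t 14.45
width: 0.154
grasp_force: 44.7
F [ 0.4  -0.23 -3.67] M [-0.299 -0.031 -0.002] grip 44.739675521850586 t 14.85
b4 scene 68
b4 wrist 1715
b5 scene 81
b5 wrist 2242
b6 scene 101
b6 wrist 2565
```

```bash
cat > tl.py <<'E'
import cv2,numpy as np,sys
def g(n): return cv2.imread(f"pics/{n}_wrist.png",0)
A=g("a")
pts=cv2.goodFeaturesToTrack(A[100:200,290:400],12,.02,5)+np.float32([290,100])
prev=A;p=pts
for n in sys.argv[1:]:
    B=g(n);p,s,e=cv2.calcOpticalFlowPyrLK(prev,B,p,None,winSize=(21,21));prev=B
    d=(p-pts)[:,0];print(n,"flow median",np.median(d,0).round(1),"rows",d[:,1].round(1))
E
python3 tl.py b4 b5 b6
python3 -m crank '[{"x":0,"y":0,"z":0,"spin":0},{"x":0,"y":0,"z":0,"spin":0}]' 13.0 60|tail -2; python3 m.py b7
python3 -m crank '[{"x":0,"y":0,"z":0,"spin":0},{"x":0,"y":0,"z":0,"spin":0}]' 13.1 60|tail -2; python3 m.py b8
python3 tl.py b4 b5 b6 b7 b8|tail -2
```

```text
b4 flow median [-0.   0.2] rows [ 0.3  0.7  0.7 -1.3  0.2 -0.   0.7  0.1  0.   0.3 -0.   0.5]
b5 flow median [0.  0.1] rows [ 0.3  0.7  0.7 -1.2  0.1  0.   0.8  0.1  0.   0.1 -0.   0.5]
b6 flow median [0.  0.2] rows [ 0.3  0.7  0.7 -1.3  0.1 -0.5  0.8  0.1  0.   0.2 -0.5  0.5]
width: 0.155
grasp_force: 40.7
F [ 0.01 -0.03 -3.19] M [-0.326 -0.031 -0.006] grip 40.667940974235535 t 15.25
width: 0.155
grasp_force: 36.6
F [ 0.18  0.22 -3.43] M [-0.347 -0.005 -0.006] grip 36.59220099449158 t 15.65
b7 flow median [0.  0.2] rows [ 0.3  0.7  0.7 -1.2  0.1 -0.5  0.8  0.1  0.   0.2 -0.5  0.5]
b8 flow median [0.  0.2] rows [ 0.4  0.7  0.7 -1.2  0.1 -0.5  0.8  0.1  0.   0.2 -0.5  0.5]
```

```bash
python3 -m crank '[{"x":0,"y":0,"z":0,"spin":0},{"x":0,"y":0,"z":0,"spin":0}]' 13.3 60|tail -2; python3 m.py c1
python3 -m crank '[{"x":0,"y":0,"z":0,"spin":0},{"x":0,"y":0,"z":0,"spin":0}]' 13.4 60|tail -2; python3 m.py c2
python3 tl.py b8 c1 c2|tail -2
```

```text
width: 0.157
grasp_force: 28.3
F [-0.1   0.26 -3.64] M [-0.304  0.003 -0.044] grip 28.92925590276718 t 16.05
width: 0.155
grasp_force: 25.5
F [ 0.38 -0.13 -1.91] M [-0.095  0.025 -0.01 ] grip 25.473592579364777 t 16.45
c1 flow median [ 0.3 -4.6] rows [-10.  -10.1  -6.8   5.4   8.9  -2.4  -9.3 -16.4   0.6  30.2  -1.7 -15.4]
c2 flow median [ 0.5 -1.1] rows [-14.2   2.5  88.7  -3.6  22.3 -13.1   4.9 -21.6   0.8  30.5  -2.9 -18.7]
```

```bash
python3 -m crank '[{"x":0,"y":0,"z":0,"spin":0}]' 13.5 60|tail -2; python3 m.py c3
python3 tl.py b8 c1 c2 c3|tail -1
```

```text
width: 0.164
grasp_force: 21.2
F [ 0.15 -0.27 -2.24] M [-0.144  0.005  0.013] grip 21.194952428340912 t 16.725
c3 flow median [ 0.5 -1.2] rows [-14.2   2.5  88.7  -3.6  22.3 -13.2   4.9 -21.7   0.7  30.3  -3.  -18.9]
```

It has slipped and the load fell by about 1.2 N, about one tomato. I'll tighten now and look.

```bash
python3 -m crank '[{"x":0,"y":0,"z":0,"spin":0},{"x":0,"y":0,"z":0,"spin":0},{"x":0,"y":0,"z":0,"spin":0}]' 0 100|tail -2; python3 m.py d 1
python3 - <<'E'
import cv2,numpy as np
I=lambda n:cv2.imread(f"pics/{n}.png")
c=cv2.resize
o=np.vstack([np.hstack([c(I("d_scene")[120:330,190:400],(400,400),interpolation=2),c(I("d_top")[120:290,190:360],(400,400),interpolation=2)]),np.hstack([c(I("d_wrist"),(320,200)),c(I("c1_wrist"),(320,200)),np.zeros((200,160,3),np.uint8)])])
cv2.imwrite("pics/d_all.png",o)
E
```

```text
width: 0.142
grasp_force: 97.7
scene top_tomato [([388.2, 206.5, 22.6, 28.0], 0.9), ([424.1, 182.1, 20.1, 27.8], 0.73), ([252.7, 252.6, 34.7, 32.9], 0.66)]
scene scoop [([327.1, 181.4, 76.2, 110.8], 0.83)]
top top_tomato [([240.4, 200.8, 29.1, 24.0], 0.83), ([395.0, 222.7, 31.0, 25.3], 0.72), ([459.1, 220.9, 27.5, 25.2], 0.6)]
top scoop [([299.9, 221.5, 38.3, 15.0], 0.63), ([296.9, 217.8, 9.0, 9.7], 0.45)]
wrist top_tomato [([307.0, 331.0, 4.6, 12.3], 0.45)]
wrist scoop [([321.9, 206.8, 139.4, 291.1], 0.96)]
F [ 0.15  0.19 -2.52] M [-0.11   0.02  -0.012] grip 97.86476612091064 t 17.45
```

View pics/d_all.png

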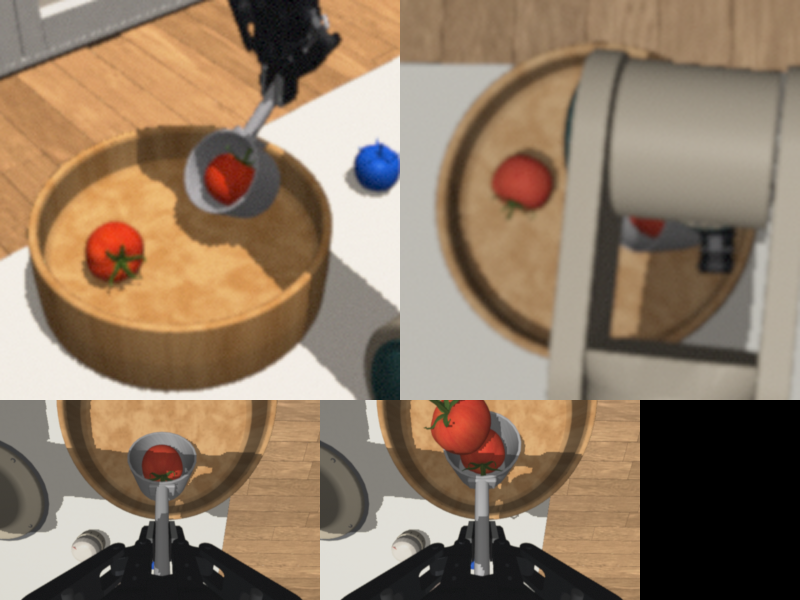

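The composite shows one red tomato in the bowl (scene (115,255)). The other is still inside the tilted scoop (230,175), and by load arm the tilt is about 46°. I'll raise it, carry it back, then level it on the worktop by swinging the handle down about the foot edge with a light grip.

```bash
python3 -m crank '[{"x":0,"y":0,"z":-4,"spin":0},{"x":0,"y":0,"z":-8,"spin":0},{"x":0,"y":0,"z":-12,"spin":0},{"x":0,"y":0,"z":-12,"spin":0},{"x":0,"y":0,"z":-12,"spin":0},{"x":0,"y":0,"z":-12,"spin":0},{"x":0,"y":0,"z":-8,"spin":0},{"x":0,"y":0,"z":-4,"spin":0},{"x":0,"y":0,"z":0,"spin":0}]' 0 100|head -2
python3 -m crank '[{"x":-4,"y":1.5,"z":0,"spin":0},{"x":-9,"y":3,"z":0,"spin":0},{"x":-13,"y":5,"z":0,"spin":0},{"x":-13,"y":5,"z":0,"spin":0},{"x":-13,"y":5,"z":0,"spin":0},{"x":-13,"y":5,"z":0,"spin":0},{"x":-13,"y":5,"z":0,"spin":0},{"x":-13,"y":5,"z":0,"spin":0},{"x":-13,"y":5,"z":0,"spin":0},{"x":-13,"y":5,"z":0,"spin":0},{"x":-13,"y":5,"z":0,"spin":0},{"x":-13,"y":5,"z":0,"spin":0},{"x":-13,"y":5,"z":0,"spin":0},{"x":-13,"y":5,"z":0,"spin":0},{"x":-13,"y":5,"z":0,"spin":0},{"x":-13,"y":5,"z":0,"spin":0},{"x":-13,"y":5,"z":0,"spin":0},{"x":-9,"y":3,"z":0,"spin":0},{"x":-4,"y":2,"z":0,"spin":0},{"x":0,"y":0,"z":0,"spin":0}]' 0 100; python3 m.py e 1
```

```text
t: 18.68
tcp_pos: [0.3623, 0.0114, 0.2156]
t: 21.18
tcp_pos: [0.4506, -0.2082, 0.2155]
eef_rot: [0.701, 0.713, -0.0, -0.0]
wrist_force: [-0.2, -0.1, -2.1]
width: 0.141
grasp_force: 97.9
scene top_tomato [([247.8, 253.2, 31.7, 33.3], 0.87), ([385.5, 207.1, 19.7, 28.1], 0.75)]
scene scoop [([361.8, 115.4, 43.0, 66.4], 0.73)]
top top_tomato [([240.4, 202.1, 31.2, 26.1], 0.71)]
top scoop [([420.1, 156.2, 63.4, 47.1], 0.87)]
wrist top_tomato [([227.5, 107.0, 53.8, 51.4], 0.97), ([246.2, 226.8, 49.7, 43.0], 0.85)]
wrist scoop [([324.0, 207.4, 139.3, 288.5], 0.95)]
F [-0.07  0.24 -2.09] M [-0.09  -0.004 -0.019] grip 97.95350432395935 t 21.525
```

```bash
python3 -m crank '[{"x":0,"y":0,"z":5,"spin":0},{"x":0,"y":0,"z":12,"spin":0},{"x":0,"y":0,"z":16,"spin":0},{"x":0,"y":0,"z":16,"spin":0},{"x":0,"y":0,"z":16,"spin":0},{"x":0,"y":0,"z":16,"spin":0},{"x":0,"y":0,"z":12,"spin":0},{"x":0,"y":0,"z":6,"spin":0},{"x":0,"y":0,"z":4,"spin":0},{"x":0,"y":0,"z":0,"spin":0}]' 0 100; python3 m.py f
```

```text
t: 22.88
tcp_pos: [0.4507, -0.2082, 0.1127]
eef_rot: [0.701, 0.713, 0.0, 0.0]
wrist_force: [-0.2, 1.2, -2.4]
width: 0.141
grasp_force: 98.0
F [-0.07 -0.1  -2.82] M [-0.102  0.013  0.01 ] grip 97.96705484390259 t 23.025
```

```bash
python3 -m crank '[{"x":0,"y":0,"z":3,"spin":0},{"x":0,"y":0,"z":4,"spin":0},{"x":0,"y":0,"z":4,"spin":0},{"x":0,"y":0,"z":0,"spin":0}]' 0 100|grep -E "tcp|force"; python3 m.py g1
python3 -m crank '[{"x":0,"y":0,"z":3,"spin":0},{"x":0,"y":0,"z":3,"spin":0},{"x":0,"y":0,"z":0,"spin":0}]' 13 100|grep -E "tcp|force"; python3 m.py g2
python3 -m crank '[{"x":0,"y":0,"z":3,"spin":0},{"x":0,"y":0,"z":3,"spin":0},{"x":0,"y":0,"z":0,"spin":0}]' 13.2 100|grep -E "tcp|force"; python3 m.py g3
```

```text
tcp_pos: [0.4503, -0.208, 0.101]
wrist_force: [-0.4, -0.5, -2.6]
grasp_force: 98.0
F [-0.58  0.15 -2.23] M [-0.144  0.008  0.024] grip 98.0211853981018 t 23.675
tcp_pos: [0.4504, -0.2081, 0.0952]
wrist_force: [0.2, -0.1, -1.7]
grasp_force: 42.5
F [ 0.02  0.2  -2.44] M [-0.119  0.011 -0.024] grip 42.51278579235077 t 24.2
tcp_pos: [0.4503, -0.208, 0.0892]
wrist_force: [-0.3, 0.5, -2.2]
grasp_force: 34.0
F [ 0.02  0.49 -2.46] M [-0.133 -0.022 -0.034] grip 34.01222884654999 t 24.725
```

```bash
python3 -m crank '[{"x":0,"y":0,"z":3,"spin":0},{"x":0,"y":0,"z":3,"spin":0},{"x":0,"y":0,"z":0,"spin":0}]' 13.3 100|grep -E "tcp|force"; python3 m.py g4
python3 -m crank '[{"x":0,"y":0,"z":3,"spin":0},{"x":0,"y":0,"z":0,"spin":0}]' 13.3 100|grep -E "tcp|force"; python3 m.py g5
python3 tl.py d g1 g3 g4 g5|cut -c1-40
```

```text
tcp_pos: [0.4513, -0.209, 0.0853]
wrist_force: [-2.4, -1.7, 7.0]
grasp_force: 30.7
F [-1.24 -1.39  6.41] M [-0.037  0.494  0.089] grip 30.733157694339752 t 25.25
tcp_pos: [0.4521, -0.2104, 0.0842]
wrist_force: [-2.7, -4.9, 14.4]
grasp_force: 31.8
F [-3.06 -5.32 14.12] M [-0.57   0.74   0.142] grip 31.845957040786743 t 25.65
d flow median [-2.2 12.7] rows [-12.9  4
g1 flow median [23.6  4.6] rows [ -10.1 
   30.8 -132.1]
g3 flow median [23.2  4.7] rows [ -10.2 
   35.3 -136.3]
g4 flow median [24.9  3.9] rows [ -11.1 
   33.7 -131.8]
g5 flow median [24.8  2.6] rows [ -12.5 
   31.7 -132.9]
```

The foot touches at TCP z ≈ 0.086, which confirms about 46°. Now I'll swing back and down along the arc about the foot edge.

```bash
python3 -m crank '[{"x":-4,"y":0,"z":0,"spin":0},{"x":-5,"y":0,"z":1,"spin":0},{"x":-5,"y":0,"z":2,"spin":0},{"x":-5,"y":0,"z":3,"spin":0},{"x":-5.5,"y":0,"z":3.5,"spin":0},{"x":0,"y":0,"z":0,"spin":0}]' 13.4 100|grep -E "tcp|force"; python3 m.py h1
python3 tl.py d g1 g3 g4 g5 h1|tail -2
```

```text
tcp_pos: [0.4511, -0.2334, 0.0711]
wrist_force: [0.5, -2.5, 3.5]
grasp_force: 25.3
F [ 0.05 -3.07  4.59] M [-0.395 -0.051  0.005] grip 25.348910987377167 t 26.55
   31.7 -132.9]
h1 flow median [23.8 -9.4] rows [-43.8 -22.8  58.6 -60.8  19.5  18.   -6.3 -69.4 -35.2  95.8  34.1 -12.6]
```

```bash
python3 -m crank '[{"x":-5,"y":0,"z":3.5,"spin":0},{"x":-5,"y":0,"z":4,"spin":0},{"x":-5,"y":0,"z":4,"spin":0},{"x":-5,"y":0,"z":4.5,"spin":0},{"x":-4.5,"y":0,"z":4.5,"spin":0},{"x":-4.5,"y":0,"z":4.5,"spin":0},{"x":0,"y":0,"z":0,"spin":0}]' 13.4 100|grep -E "tcp|force"; python3 m.py h2 1
```

```text
tcp_pos: [0.4511, -0.2615, 0.0452]
wrist_force: [0.6, 1.3, -0.7]
grasp_force: 24.0
scene top_tomato [([249.2, 254.8, 29.2, 33.4], 0.64)]
scene scoop [([367.9, 170.2, 41.1, 48.5], 0.67)]
top top_tomato [([240.3, 199.1, 29.7, 23.9], 0.96), ([393.4, 223.5, 27.7, 28.2], 0.67), ([412.4, 171.5, 45.0, 38.2], 0.43)]
top scoop [([414.4, 172.6, 44.8, 38.1], 0.65)]
wrist top_tomato [([118.5, 32.0, 129.1, 64.1], 0.95), ([177.9, 248.4, 99.2, 83.5], 0.93)]
wrist scoop [([324.3, 176.6, 181.8, 352.9], 0.57)]
F [ 0.25  0.89 -0.71] M [ 0.231 -0.094 -0.043] grip 23.847005367279053 t 27.775
```

```bash
python3 -m crank '[{"x":-4,"y":0,"z":5,"spin":0},{"x":-4,"y":0,"z":5,"spin":0},{"x":-3.5,"y":0,"z":5,"spin":0},{"x":-3.5,"y":0,"z":5,"spin":0},{"x":-3,"y":0,"z":5,"spin":0},{"x":0,"y":0,"z":0,"spin":0}]' 13.4 100|grep -E "tcp|force"; python3 m.py h3
python3 -m crank '[{"x":-3,"y":0,"z":5,"spin":0},{"x":-2,"y":0,"z":4,"spin":0},{"x":0,"y":0,"z":0,"spin":0}]' 13.4 100|grep -E "tcp|force"; python3 m.py h4 1
```

```text
tcp_pos: [0.4516, -0.2798, 0.0206]
wrist_force: [-0.4, 2.1, -1.3]
grasp_force: 23.6
F [ 0.02  1.1  -0.85] M [ 0.216 -0.02  -0.018] grip 23.58506351709366 t 28.775
tcp_pos: [0.4517, -0.2849, 0.0118]
wrist_force: [1.0, 1.3, 0.2]
grasp_force: 23.7
scene top_tomato [([249.6, 252.7, 28.5, 35.0], 0.77), ([380.0, 205.9, 5.8, 18.9], 0.61)]
scene scoop [([368.9, 172.8, 31.4, 40.5], 0.93)]
top top_tomato [([393.9, 225.1, 24.5, 25.9], 0.93), ([240.3, 200.1, 29.7, 23.7], 0.82)]
top scoop [([421.3, 171.8, 44.8, 41.4], 0.67), ([421.5, 174.8, 29.3, 23.4], 0.3)]
wrist top_tomato [([136.9, 237.8, 131.6, 112.1], 0.59), ([324.2, 175.3, 232.0, 350.7], 0.51)]
wrist scoop [([324.2, 176.3, 227.7, 351.6], 0.65)]
F [-0.24  0.74  0.38] M [ 0.12  -0.038 -0.03 ] grip 23.645914793014526 t 29.5
```

```bash
python3 -m crank '[{"x":-1,"y":0,"z":2,"spin":0},{"x":-1,"y":0,"z":2,"spin":0},{"x":0,"y":0,"z":0,"spin":0}]' 13.4 100|grep -E "tcp|force"; python3 m.py h5
python3 -m crank '[{"x":0,"y":0,"z":1,"spin":0},{"x":0,"y":0,"z":1,"spin":0},{"x":0,"y":0,"z":0,"spin":0}]' 13.4 100|grep -E "tcp|force"; python3 m.py h6 1
python3 - <<'E'
import cv2,numpy as np
# handle edges in wrist view, now vs at the first grasp on the table (w3)
for f in ("w3","h5_wrist","h6_wrist"):
    g=cv2.imread(f"pics/{f}.png",0).astype(int)
    print(f,[(rr,g[rr,296:356:4].tolist()) for rr in (140,170)])
E
```

```text
tcp_pos: [0.4518, -0.2866, 0.0079]
wrist_force: [0.1, 0.8, 0.1]
grasp_force: 23.7
F [0.21 1.45 0.23] M [ 0.342 -0.035 -0.026] grip 23.70883047580719 t 30.125
tcp_pos: [0.4522, -0.2872, 0.0067]
wrist_force: [-0.2, -1.6, 5.1]
grasp_force: 24.3
scene top_tomato [([248.3, 255.2, 32.0, 33.4], 0.91), ([286.8, 256.1, 157.8, 139.3], 0.58)]
scene scoop [([368.2, 175.0, 31.8, 39.2], 0.66)]
top top_tomato [([394.3, 225.7, 29.0, 26.3], 0.67), ([241.4, 199.1, 27.6, 19.7], 0.65)]
top scoop [([423.6, 174.3, 43.3, 41.7], 0.71)]
wrist top_tomato [([127.5, 239.3, 142.3, 116.1], 0.86)]
wrist scoop [([324.1, 175.2, 239.3, 350.3], 0.71)]
F [-0.23 -1.73  4.94] M [-0.129  0.137  0.032] grip 24.357169568538666 t 30.85
w3 [(140, [75, 85, 91, 92, 91, 90, 89, 89, 93, 94, 92, 92, 91, 87, 82]), (170, [106, 106, 106, 105, 69, 80, 87, 88, 88, 85, 74, 101, 106, 105, 106])]
h5_wrist [(140, [57, 55, 54, 56, 56, 56, 56, 54, 54, 55, 53, 55, 55, 55, 59]), (170, [110, 110, 110, 72, 80, 89, 90, 91, 92, 89, 80, 83, 109, 109, 109])]
h6_wrist [(140, [55, 55, 55, 56, 55, 57, 56, 55, 53, 54, 54, 56, 56, 56, 59]), (170, [109, 109, 109, 72, 83, 90, 91, 92, 92, 89, 78, 82, 109, 110, 109])]
```

The force rose at nearly the original grasp height, so the foot is flat. Releasing gently, then backing straight up.

```bash
python3 -m crank '[{"x":0,"y":0,"z":0,"spin":0},{"x":0,"y":0,"z":0,"spin":0},{"x":0,"y":0,"z":0,"spin":0}]' 14.2 20|tail -2
python3 -m crank '[{"x":0,"y":0,"z":0,"spin":0},{"x":0,"y":0,"z":0,"spin":0},{"x":0,"y":0,"z":0,"spin":0},{"x":0,"y":0,"z":0,"spin":0}]' 45 20
python3 -m crank '[{"x":0,"y":0,"z":-6,"spin":0},{"x":0,"y":0,"z":-15,"spin":0},{"x":0,"y":0,"z":-25,"spin":0},{"x":0,"y":0,"z":-30,"spin":0},{"x":0,"y":0,"z":-30,"spin":0},{"x":0,"y":0,"z":-30,"spin":0},{"x":0,"y":0,"z":-30,"spin":0},{"x":0,"y":0,"z":-30,"spin":0},{"x":0,"y":0,"z":0,"spin":0},{"x":0,"y":0,"z":0,"spin":0}]' 60|head -2
python3 m.py k 1
python3 - <<'E'
from h import *
s,t,A=st();p=r.get_image("wrist");W=np.eye(4);W[:3,:3]=A;W[:3,3]=t;p["cam_to_world"]=W@np.array(p["hand_eye"])
hsv=cv2.cvtColor(p["image"],cv2.COLOR_RGB2HSV)
m=(((hsv[...,0]<8)|(hsv[...,0]>172))&(hsv[...,1]>140)&(hsv[...,2]>50)).astype(np.uint8)
n,l,st_,c=cv2.connectedComponentsWithStats(m)
for i in range(1,n):
    if st_[i,4]>150: print(st_[i],c[i].round(),at(p,*c[i],.04).round(3))
g=cv2.cvtColor(p["image"],cv2.COLOR_RGB2GRAY)
print("scoop img pos",[d for d in r.look_for(p,"scoop")][:2])
E
```

```text
width: 0.169
grasp_force: 0.0
t: 31.82
tcp_pos: [0.4519, -0.2867, 0.0061]
eef_rot: [0.701, 0.713, -0.0, 0.0]
wrist_force: [-0.8, 0.7, 0.4]
width: 0.526
grasp_force: 0.0
t: 33.08
tcp_pos: [0.4516, -0.2865, 0.2017]
scene top_tomato [([248.4, 252.8, 32.4, 33.3], 0.61), ([381.4, 207.7, 5.9, 21.0], 0.43)]
scene scoop [([371.0, 175.6, 34.4, 39.9], 0.65)]
top top_tomato [([395.6, 224.6, 26.7, 28.1], 0.96)]
top scoop [([429.0, 173.9, 55.8, 41.2], 0.56)]
wrist top_tomato [([217.9, 32.2, 60.4, 60.4], 0.83), ([238.0, 166.9, 51.0, 43.6], 0.83)]
wrist scoop [([323.4, 142.1, 87.1, 215.6], 0.73)]
F [-0.1  -0.58  0.32] M [-0.035 -0.011  0.004] grip 0.0 t 33.425
[ 300   56   52   47 2018] [325.  79.] [ 0.451 -0.182  0.04 ]
[ 306  310   52   42 1577] [331. 330.] [ 0.464 -0.493  0.04 ]
scoop img pos [{'rect': [324.9, 141.4, 83.9, 214.5], 'score': 0.68}]
```

The numbers match a scoop standing level, with the same outline as at the start. Its tomato is at (0.451, -0.182) in the cup, the other is in the bowl, and the gripper is clear. Handing in.

```bash
python3 -c "
from station import r
print(r.sign_off())"
```

```text
the job is handed in; nothing more can be done
None
```

The job is handed in, with no verdict returned: by camera checks, one tomato lies in the bowl, the other is in the scoop, and the scoop stands upright on the worktop with the gripper clear, at about 33 s of the 67 s allowed.

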